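# Stand a set gel cassette up in its casting stand and lock it with the retaining rod

## Task

The gel has set, so stand the glass cassette up in its casting stand without letting it drop or slam: slide its lower edge forward into the groove and tip it up off the white block until it stands on that edge and leans back against the backrest. Then push the retaining rod through both eyelets, across the front of the cassette, until its collar meets the first eyelet, so that the cassette cannot fall forward. Leave the petri dish, the timer and the small bottle where they are.

Things in the scene. Friction and masses are not known exactly. Their poses are not given: they have to be found in the camera images.
- cassette: gel cassette: two greenish glass plates, grey spacers; stiff slab 120 mm wide (y), 140 tall (z), 9 thick (x). Origin: middle of the lower edge face; z runs up it, +x is its back, to end against the backrest. At the start: lower edge on the stand's base, 8 to 22 mm short of the groove; z slopes up toward the robot, 24 deg above level; back up, front face on the block
- cassette_top (a point): middle of the cassette's upper edge (the edge nearest the robot at the start, about 0.07 m above the bench)
- stand: casting stand, fixed: grey base 200 mm wide (y), x from -77 to 57 mm, 10 mm thick; groove across it 14 mm wide, 4 deep; behind it an aluminium backrest 112 mm wide, 116 high, leaning back 10 deg; at its ends two posts (inner faces y = +-69 mm) with the eyelets. Origin: under the groove's middle, on the bench; x to the backrest, y left along the groove, z up
- groove (a point): middle of the groove's floor, 6 mm above the bench
- eyelet_right (a point): centre of the outer (-y) mouth of the right eyelet: a steel ring 12 mm long with a hole of 14 mm along the stand's y, 31 mm across outside, 80 mm above the bench, straight above the groove
- eyelet_left (a point): centre of the outer (+y) mouth of the left eyelet, same size and height; the two outer mouths are 160 mm apart
- rod: retaining rod lying at the right: black ribbed grip 16 x 16 mm, 60 mm long, a collar of 18 mm, then a steel shaft of 8 mm, 174 mm long, with a tapered end, pointing along the body's +y. Origin: under the middle of the grip; the axis is 8 mm above it. 60 g, balanced within the grip's front half
- rod_tip (a point): the shaft's free end, on the axis, 210 mm from the middle of the grip
- rod_collar (a point): centre of the collar's front face, on the axis, 36 mm from the middle of the grip
- rod_grip (a point): middle of the grip, on the axis
- white_block: light block with a dark slot on top, on which the cassette is propped, 62 mm (x) by 52 mm (y), 42 mm high, narrower than the cassette by 34 mm on each side; loose. Origin: centre of its underside
- petri_dish: bystander: petri dish, 57 mm across, 14 mm high. Origin: centre of its underside
- timer: bystander: lab timer 62 x 66 x 18 mm. Origin: centre of its underside
- bottle_amber: bystander: small white squat bottle 56 x 55 x 44 mm. Origin: centre of its underside

How it is judged:
By the outcome, as a careful person would: the job done as asked, in the order asked, and still so for the second after the job is handed in, with the robot touching nothing.
It also fails if it takes over 66 s, if anything falls off the work surface, if the arm or the gripper's body presses on something with over 40 N, if the wrist force passes 120 N, or if a joint passes its speed limit or range.

## Robot

A 6-joint arm with a two-finger parallel gripper is mounted at the origin on a cart in front of the work surface, level with it; the furniture and walls round the work are solid. World frame = base frame: x ahead of the robot, y to its left, z up, the work surface at z = 0. Lengths are in m, angles in rad, forces in N, time in s.
With the tool pointing down it reaches from about 0.325 to 1 m from the base axis. Payload 5.1 kg.
Tool frame: the origin (TCP) lies between the finger pads; the fingertips stand 19 mm ahead of it and the grasp point (between the pads) is the TCP; z points along the fingers, y is the line along which they close (so a half turn about z gives the same grasp; the last joint's range is limited). The gripper opens to 85 mm and grips with 20 to 120 N. Pads are 22 mm wide; open, the fingers measure 114 mm over their backs; the gripper's body (76 mm by 85 mm) begins 54 mm behind the grasp point. The pads swing forward as they close: fully open they stand 13 mm farther back than shut.
Start: joints at [-1.315, 0.124, 1.65, -0, 1.367, -0.083], TCP at [0.216, -0.613, 0.25] pointing down, gripper open.
Joint ranges: [-2.61, 2.61], [-1.02, 2.33], [0.03, 2.71], [-1.35, 4.49], [0.32, 2.68], [-2.91, 2.91]. Speed limits (rad/s): [2.57, 2.57, 3.14, 3.14, 3.14, 3.14].

## Interface

Orientations are given as a rotation vector (axis times angle).
In Python, from bench import move_to, movel, move_joints, gripper_to, sleep, ik, get_obs, capture, camera_params, IKError, finish_job gives the robot as it stands. Calls block until the motion is done:
- move_to(position, orientation): joint-space move of the TCP to a pose.
- movel(position, vel=0.15, ori=None): straight line of the TCP; ori=None keeps the orientation; vel is the mean speed in m/s.
- move_joints(angles): joint-space move.
- gripper_to(opening): finger opening in m; the grip force is fixed at half the most; returns when the fingers have stopped.
- sleep(seconds).
- ik(position, orientation): joint angles nearest the present ones, or None.
- get_obs(): the state.
- capture(name): name is "scene" or "side" or "wrist"; returns the picture (384x512x3 uint8, red, green, blue); there is no depth.
- camera_params(name): a dict with "K" (3x3 intrinsics, pixels), "dist_coeffs" ([k1, k2, p1, p2, k3] as OpenCV has them; the pictures are not rectified), "camera_from_world" (4x4, takes a point from world to camera coordinates). Camera axes: x right, y down, z forward; pixel columns grow to the right and rows downward; lengths in m; the calibration is good to about 2 mm. A picture is of the moment at which its call begins: read the wrist's pose just before it. camera_params takes no time and is no camera call; for the wrist camera it gives the pose at the moment of the call.
A pose or a line that the arm cannot do raises IKError and nothing moves.
- finish_job(): hands the job in; it is judged then, once.
The state is a dict: "clock": time; "joint_positions": joint angles; "dq": joint speeds; "tau": joint torques, N m; "position": TCP position; "ee_rot": TCP orientation; "contact_force": force on the tool from outside, world axes, zero at the start; "moment": the same for the moment, N m; "width": finger opening in m; "gripper_force": force on a finger pad.
Only numpy, scipy, OpenCV 4.12 (cv2) and the standard library are available. Lean on these libraries where they do the work, as an engineer would, in place of code of your own. Each camera call takes 0.05 s, during which the arm holds its last target. There are 200 camera calls.

## Working session

There is one attempt and no reset: what is moved stays moved. The work goes in short steps, each a Python script; the robot and the scene stay as the last script left them, time stands still between calls to the robot, and variables do not carry over. Pictures are saved under pics/ and viewed, at most 10 in all, crops included, and the job is handed in when it is done.

```bash
mkdir -p pics; ls; python3 - <<'E'
from bench import *
import cv2,numpy as np
for n in("scene","side"):
    im=capture(n); cv2.imwrite(f"pics/{n}0.png",im[:,:,::-1]); 
    p=camera_params(n); print(n,np.round(p["K"],1).tolist(),p["dist_coeffs"]); print(np.round(p["camera_from_world"],3).tolist())
s=get_obs(); print(s["clock"],s["ee_rot"],s["position"])
a=cv2.imread("pics/scene0.png");b=cv2.imread("pics/side0.png")
cv2.imwrite("pics/s_up.png",cv2.resize(a,(800,600)));cv2.imwrite("pics/d_up.png",cv2.resize(b,(800,600)))
E
```

```text
pics
scene [[449.3, 0.0, 261.2], [0.0, 449.3, 200.7], [0.0, 0.0, 1.0]] [-0.17322027  0.          0.          0.          0.        ]
[[-0.64, -0.769, -0.008, 0.37], [-0.349, 0.3, -0.888, 0.276], [0.685, -0.565, -0.46, 1.06], [0.0, 0.0, 0.0, 1.0]]
side [[405.1, 0.0, 255.2], [0.0, 405.1, 188.4], [0.0, 0.0, 1.0]] [-0.08225541  0.          0.          0.          0.        ]
[[0.981, -0.192, 0.019, -0.572], [-0.083, -0.509, -0.857, 0.122], [0.174, 0.839, -0.515, 1.049], [0.0, 0.0, 0.0, 1.0]]
0.1 [-3.09472498e+00 -5.29284974e-01  2.22328339e-04] [ 0.21587178 -0.61255288  0.24914269]
```

View pics/s_up.png

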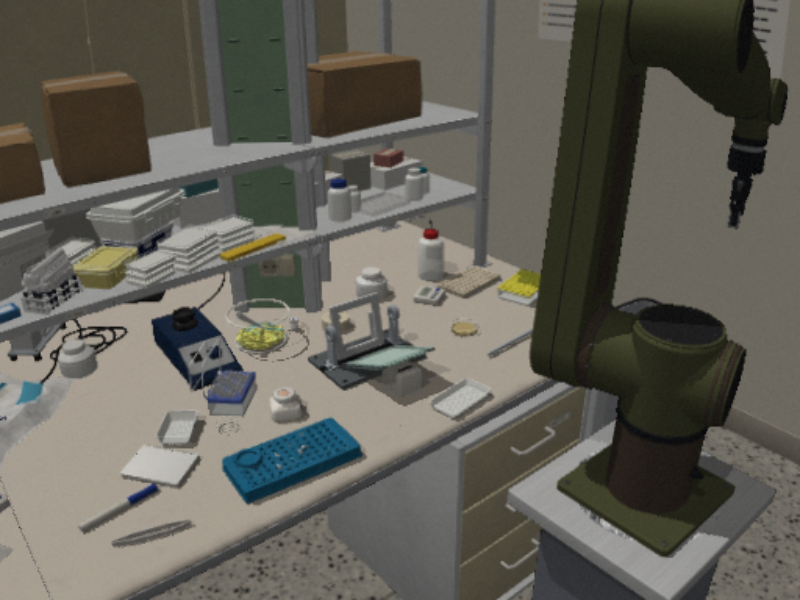

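View pics/d_up.png

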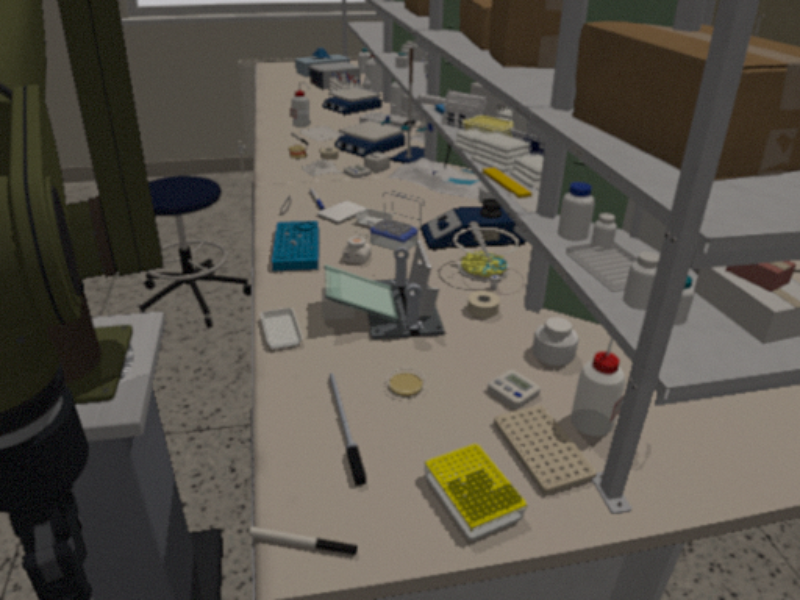

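The scene view shows the stand at about (370,345), with the cassette propped toward the robot at (390,357). The side view shows the stand at (405,300), the cassette at (360,290), the petri dish at (405,384), and the rod from its tip (333,376) to its grip end (360,480).

```bash
cat > h.py <<'E'
from bench import *
import cv2,numpy as np
from scipy.spatial.transform import Rotation as R
def ray(p,uv):
    K=np.array(p["K"]);d=np.array(p["dist_coeffs"]);T=np.array(p["camera_from_world"])
    n=cv2.undistortPoints(np.array([[uv]],float),K,d)[0,0]
    return -T[:3,:3].T@T[:3,3], T[:3,:3].T@np.array([n[0],n[1],1])
def onz(p,uv,z):
    o,d=ray(p,uv); return o+d*(z-o[2])/d[2]
def proj(p,X):
    T=np.array(p["camera_from_world"]); X=np.atleast_2d(X)
    return cv2.projectPoints(X.astype(float),cv2.Rodrigues(T[:3,:3])[0],T[:3,3],np.array(p["K"]),np.array(p["dist_coeffs"]))[0][:,0]
def tri(obs):
    A=0;b=0
    for p,uv in obs:
        o,d=ray(p,uv);d=d/np.linalg.norm(d);M=np.eye(3)-np.outer(d,d);A=A+M;b=b+M@o
    return np.linalg.solve(A,b)
E
python3 - <<'E'
from h import *
p=camera_params("side");s=1.5625
for n,uv,z in[("tip",(333,376),.008),("gripend",(361,481),.008),("baseFR",(370,335),.01),("baseBR",(442,330),.01),("baseBL",(425,283),.01),("cassTL",(326,266),.07),("cassTR",(325,296),.07),("dish",(405,384),.007)]:
    print(n,onz(p,(uv[0]/s,uv[1]/s),z).round(3))
w=camera_params("wrist");T=w["camera_from_world"];print(np.round(w["K"],0).tolist(),w["dist_coeffs"])
o=get_obs();Rt=R.from_rotvec(o["ee_rot"]).as_matrix();c=-T[:3,:3].T@T[:3,3]
print("cam in tool",Rt.T@(c-o["position"]),"\n",(T[:3,:3]@Rt).round(3)); print(Rt.round(3))
E
```

```text
tip [ 0.452 -0.109  0.008]
gripend [ 0.465 -0.339  0.008]
baseFR [ 0.53  -0.005  0.01 ]
baseBR [ 0.661 -0.011  0.01 ]
baseBL [0.669 0.161 0.01 ]
cassTL [0.469 0.155 0.07 ]
cassTR [0.456 0.043 0.07 ]
dish [ 0.565 -0.147  0.007]
[[316.0, 0.0, 261.0], [0.0, 316.0, 192.0], [0.0, 0.0, 1.0]] [-0.07633584  0.          0.          0.          0.        ]
cam in tool [ 0.0841269  -0.00016573 -0.12299821] 
 [[ 0.     1.     0.001]
 [-0.945  0.    -0.326]
 [-0.326 -0.001  0.945]]
[[ 0.943  0.332 -0.   ]
 [ 0.332 -0.943  0.002]
 [ 0.    -0.002 -1.   ]]
```

```bash
python3 - <<'E'
from h import *
import json
D=[np.pi,0,0]
for i,pos in enumerate([(.42,-.2,.3),(.5,.05,.3),(.5,.13,.3)]):
    move_to(pos,D); P=camera_params("wrist"); im=capture("wrist")[:,:,::-1]
    cv2.imwrite(f"pics/w{i}.png",im); np.savez(f"w{i}.npz",**{k:np.array(P[k]) for k in("K","dist_coeffs","camera_from_world")})
    print(get_obs()["clock"])
    cv2.imwrite(f"pics/w{i}u.png",cv2.resize(im,(800,600),interpolation=cv2.INTER_CUBIC))
# reach tests
for e in (24,50,80,100):
  a=np.radians(e); cz=np.array([-np.cos(a),0,np.sin(a)]); cx=np.array([np.sin(a),0,np.cos(a)])
  for s in(1,-1):
    M=np.c_[np.cross(s*cx,-cz),s*cx,-cz]
    O=np.array([.605 if e>30 else .588,.095,.012]); q=ik(O+cz*.138,R.from_matrix(M).as_rotvec()); print(e,s,None if q is None else np.round(q,2))
E
```

```text
1.8417
2.9167
3.3833
24 1 None
24 -1 None
50 1 [ 0.12 -0.35  2.43 -0.2   0.38  0.28]
50 -1 [ 0.12 -0.35  2.43 -0.2   0.38 -2.86]
80 1 [ 0.08 -0.02  1.98 -0.02  1.    0.08]
80 -1 None
100 1 [0.06 0.27 1.67 0.01 1.38 0.06]
100 -1 None
```

View pics/w0u.png

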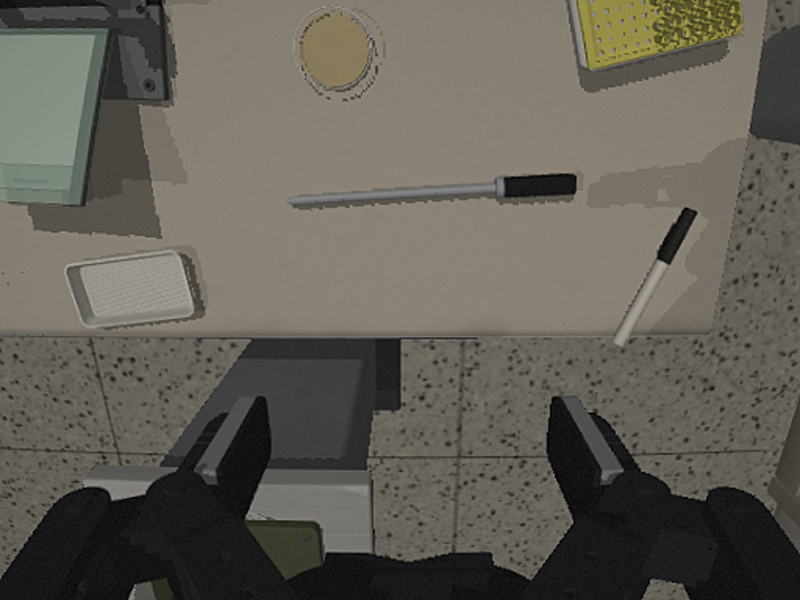

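View pics/w1u.png

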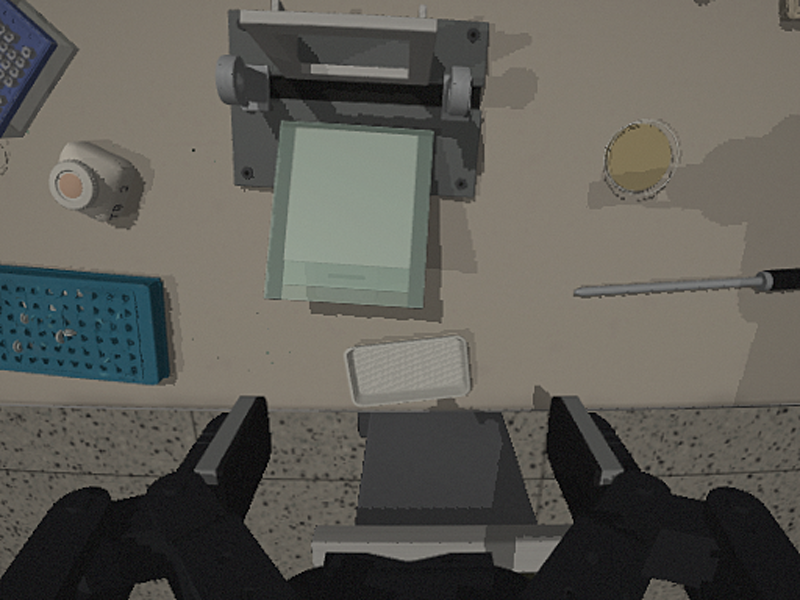

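w0 shows the rod running from its tip (289,201) to its grip end (577,183), with the petri dish at (336,48). w1 shows the cassette's corners at about (283,122), (433,130), (423,307) and (265,298), the base's corners at (230,10), (488,22), (478,200) and (233,185), and the eyelets at (232,78) and (458,90).

```bash
cat > m.py <<'E'
from h import *
def load(i): return cv2.imread(f"pics/w{i}.png"),dict(np.load(f"w{i}.npz"))
def quad(mask):
    mask=cv2.morphologyEx(mask,cv2.MORPH_CLOSE,np.ones((3,3)))
    c=max(cv2.findContours(mask,cv2.RETR_EXTERNAL,cv2.CHAIN_APPROX_NONE)[0],key=cv2.contourArea)
    return cv2.approxPolyN(cv2.convexHull(c),4,ensure_convex=True)[0].astype(float)
def fit2(src,dst): # rigid 2D
    a,b=src.mean(0),dst.mean(0);S,D=src-a,dst-b
    th=np.arctan2((S[:,0]*D[:,1]-S[:,1]*D[:,0]).sum(),(S*D).sum());c,s=np.cos(th),np.sin(th)
    t=b-np.array([[c,-s],[s,c]])@a; return th,t,np.linalg.norm((S@np.array([[c,-s],[s,c]]).T)-D,axis=1)
E
python3 - <<'E'
from m import *
tiles=[]
for i in(1,2):
    im,P=load(i); hsv=cv2.cvtColor(im,cv2.COLOR_BGR2HSV);b=im.astype(int)
    print(i,"cass px",im[120,230],"cassedge",im[180,178],"base",im[100,160],"bench",im[100,110],"shadow",im[150,290])
    m=((b[:,:,1]-b[:,:,2]>12)&(hsv[:,:,2]>60)).astype(np.uint8); m[:60]=0;m[215:]=0;m[:,:(160 if i==1 else 200)]=0;m[:,(300 if i==1 else 420):]=0
    q=quad(m);print(q.round(1).tolist())
    j=im.copy();
    for a in q: cv2.circle(j,tuple(int(v) for v in a.round()),2,(0,0,255),1)
    x0=120 if i==1 else 190
    tiles.append(cv2.resize(j[0:205,x0:x0+200],(400,410),interpolation=cv2.INTER_CUBIC))
cv2.imwrite("pics/mont.png",np.clip(np.hstack(tiles).astype(float)*1.5,0,255))
E
```

```text
1 cass px [139 151 140] cassedge [103 115 104] base [73 75 76] bench [112 124 130] shadow [100 110 116]
[[265.0, 172.0], [260.0, 187.0], [181.0, 181.0], [173.0, 163.0]]
2 cass px [77 85 89] cassedge [117 129 136] base [114 126 133] bench [121 129 133] shadow [140 153 142]
[[324.0, 167.0], [336.0, 187.0], [248.0, 181.0], [244.0, 167.0]][ WARN:0@0.080] global loadsave.cpp:1063 imwrite_ Unsupported depth image for selected encoder is fallbacked to CV_8U.
```

View pics/mont.png

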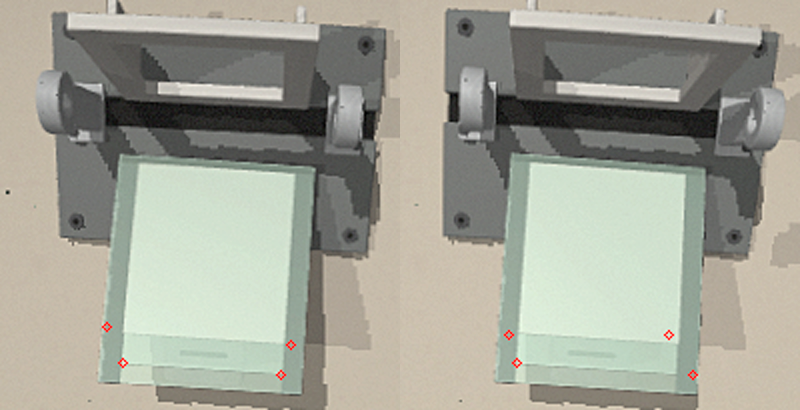

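The montage (w1 left, w2 right) clearly shows the cassette's corners, the base's corners and the eyelet rings; the green mask was too strict. I'll fit the stand and the cassette, then overlay the result.

```bash
cat > fit.py <<'E'
from m import *
base={1:[(52,12),(386,30),(368,256),(60,236)],2:[(448,8),(778,33),(757,255),(443,236)]}
bm=np.array([(57,100),(57,-100),(-77,-100),(-77,100)])/1e3
S,C,B,Cm=[],[],[],[]
for i in(1,2):
    im,P=load(i);b=cv2.GaussianBlur(im,(3,3),0).astype(int)
    q=np.array(base[i],float)/2; q[:,0]+= 120 if i==1 else -10
    w=np.array([onz(P,a,.01)[:2] for a in q]); th,t,r=fit2(bm,w); print("stand",i,np.degrees(th),t,r.round(4)); S.append(w)
    m=((b[:,:,1]-b[:,:,2]>4)).astype(np.uint8)*255; m[:60]=0;m[215:]=0;m[:,:160 if i==1 else 230]=0;m[:,(285 if i==1 else 350):]=0
    q=quad(m);o=q[np.argsort(q[:,1])]; lo=o[:2][np.argsort(o[:2,0])];up=o[2:][np.argsort(o[2:,0])]
    print("quad",lo.tolist(),up.tolist())
    w=np.array([onz(P,a,z)[:2] for a,z in[(lo[0],.0182),(lo[1],.0182),(up[0],.0752),(up[1],.0752)]])
    a=np.radians(24);cx=.0045*np.sin(a);l=.14*np.cos(a)
    cm=np.array([(cx,.06),(cx,-.06),(cx-l,.06),(cx-l,-.06)]); th,t,r=fit2(cm,w); print("cass",i,np.degrees(th),t,r.round(4)); C.append(w)
ths,ts,_=fit2(np.vstack([bm]*2),np.vstack(S)); thc,tc,_=fit2(np.vstack([cm]*2),np.vstack(C))
print("STAND",np.degrees(ths),ts,"CASS",np.degrees(thc),tc)
Rs=np.array([[np.cos(ths),-np.sin(ths)],[np.sin(ths),np.cos(ths)]])
print("cass in stand",Rs.T@(tc-ts),np.degrees(thc-ths))
np.savez("pose.npz",ths=ths,ts=ts,thc=thc,tc=tc)
E
cat > ov.py <<'E'
from m import *
import sys
z=np.load("pose.npz");ths,ts=z["ths"],z["ts"]
def s2w(x): x=np.atleast_2d(x)/1e3; c,s=np.cos(ths),np.sin(ths); return np.c_[c*x[:,0]-s*x[:,1]+ts[0],s*x[:,0]+c*x[:,1]+ts[1],x[:,2]]
a=np.linspace(0,2*np.pi,60)
def draw(im,P,f):
    for y,r,col in[(-80,15.5,(0,0,255)),(-68,15.5,(0,160,255)),(80,15.5,(0,0,255)),(68,15.5,(0,160,255)),(-80,7,(255,0,255)),(80,7,(255,0,255))]:
        p=proj(P,s2w(np.c_[r*np.cos(a),0*a+y,80+r*np.sin(a)])); cv2.polylines(im,[np.round(p*f+f/2).astype(int)],1,col,1)
    for q in([(57,100,10),(57,-100,10),(-77,-100,10),(-77,100,10)],[(-7,100,10),(7,100,10),(7,-100,10),(-7,-100,10)]):
        cv2.polylines(im,[np.round(proj(P,s2w(q))*f+f/2).astype(int)],1,(0,255,0),1)
E
python3 fit.py && python3 - <<'E'
from ov import *
T=[]
for i in(1,2):
    im,P=load(i);b=cv2.resize(im,None,fx=3,fy=3,interpolation=cv2.INTER_CUBIC);b=np.clip(b*1.4,0,255).astype(np.uint8);draw(b,P,3)
    x0=3*(140 if i==1 else 200); T.append(b[0:400,x0:x0+400] if 0 else b[0:420,x0-60:x0+500])
for n in("scene","side"):
    im=cv2.imread(f"pics/{n}0.png");P=camera_params(n);b=cv2.resize(im,None,fx=4,fy=4,interpolation=cv2.INTER_CUBIC);b=np.clip(b*1.4,0,255).astype(np.uint8);draw(b,P,4)
    x,y=(proj(P,s2w((0,0,60)))[0]*4).astype(int); T.append(b[y-200:y+200,x-200:x+200])
top=np.hstack([cv2.resize(t,(400,300)) for t in T[:2]]);bot=np.hstack([cv2.resize(t,(400,300)) for t in T[2:]])
cv2.imwrite("pics/ov.png",np.vstack([top,bot]))
E
```

```text
stand 1 -3.4241987829372778 [0.61218937 0.08970433] [0.0003 0.0014 0.0009 0.0014]
quad [[178.0, 76.0], [277.0, 83.0]] [[169.0, 190.0], [270.0, 197.0]]
cass 1 -3.8351999097286944 [0.58735338 0.09012666] [0.001  0.0006 0.0013 0.0005]
stand 2 -2.9130647226984143 [0.61253647 0.08892308] [0.0007 0.0029 0.0033 0.0014]
quad [[244.0, 76.0], [343.0, 83.0]] [[237.0, 190.0], [338.0, 197.0]]
cass 2 -3.8701643845735036 [0.58738383 0.09024353] [0.0008 0.0008 0.0008 0.0007]
STAND -3.1680596439085216 [0.61236302 0.0893138 ] CASS -3.852698741289409 [0.58736861 0.09018508]
cass in stand [-0.02500437 -0.00051137] -0.6846390973808876
```

View pics/ov.png

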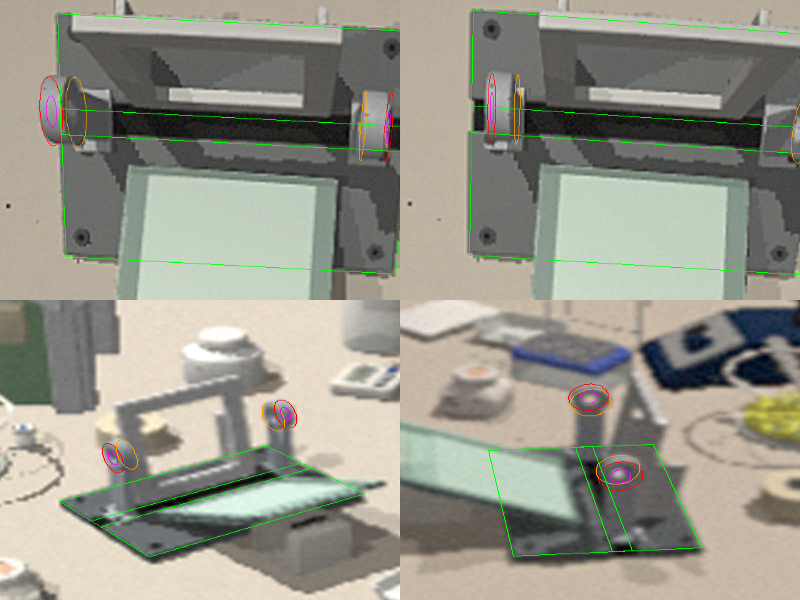

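The overlay matches the rings and the base to within about 1 mm. The cassette's edge is about 20 mm short of the groove, 0.7° off in yaw, and centred. First I'll push it forward into the groove with closed fingers against its upper edge.

```bash
cat >> h.py <<'E'
z_=np.load("pose.npz");ths=float(z_["ths"]);ts=z_["ts"];thc=float(z_["thc"]);tc=z_["tc"]
Rs=R.from_euler("z",ths)
def sw(x,y,z): return Rs.apply([x,y,z])+[ts[0],ts[1],0]   # stand->world, m
def ax(a): a=np.radians(a); return np.array([np.sin(a),0,np.cos(a)]),np.array([-np.cos(a),0,np.sin(a)]) # cass x,z in stand
def tori(e,yaw=0):
    cx,cz=ax(e); return (Rs*R.from_euler("z",yaw)*R.from_matrix(np.c_[np.cross(cx,-cz),cx,-cz])).as_rotvec()
def down(yaw): return (R.from_euler("z",yaw)*R.from_matrix(np.diag([1.,-1,-1]))).as_rotvec()
def F():
    o=get_obs(); return Rs.inv().apply(o["contact_force"]),o
E
python3 - <<'E'
from h import *
x0=-.025-.128-.0018-.011  # TCP x at contact (stand)
o=down(ths); z=.066
move_to(sw(x0-.03,0,.13),o); gripper_to(0.0); movel(sw(x0-.02,0,z),.12); f0,_=F(); print(f0,get_obs()["clock"])
movel(sw(x0+.012,0,z),.04); print(F()[0]-f0)
d=.012
while d<.033:
    d+=.002; movel(sw(x0+d,0,z),.03); f=F()[0]-f0; print(round(d,3),f.round(2))
    if f[0]<-6: break
P=camera_params("side");im=capture("side")
cv2.imwrite("pics/side1.png",im[:,:,::-1]); print(get_obs()["clock"])
x,y=proj(P,sw(-.06,0,.05))[0].astype(int)
a=np.clip(im[y-45:y+45,x-60:x+60,::-1]*1.4,0,255).astype(np.uint8)
im=capture("scene");P=camera_params("scene");x,y=proj(P,sw(-.06,0,.05))[0].astype(int)
b=np.clip(im[y-45:y+45,x-60:x+60,::-1]*1.4,0,255).astype(np.uint8)
cv2.imwrite("pics/push.png",cv2.resize(np.hstack([a,b]),(800,300),interpolation=cv2.INTER_CUBIC))
E
```

```text
[0.86287742 0.08387543 1.24536188] 5.6333
[-0.59773732 -0.75965556 -1.18867653]
0.014 [-1.78  0.17 -1.66]
0.016 [-1.18  0.15 -2.18]
0.018 [-0.52  0.14 -1.43]
0.02 [-0.65 -0.63 -1.62]
0.022 [ 0.06  0.54 -2.29]
0.024 [-0.76  0.56 -0.98]
0.026 [-1.48  0.83 -1.43]
0.028 [-1.05 -0.33 -1.26]
0.03 [-3.61 -0.08 -1.24]
0.032 [-8.76 -1.33  2.89]
9.1333
```

View pics/push.png

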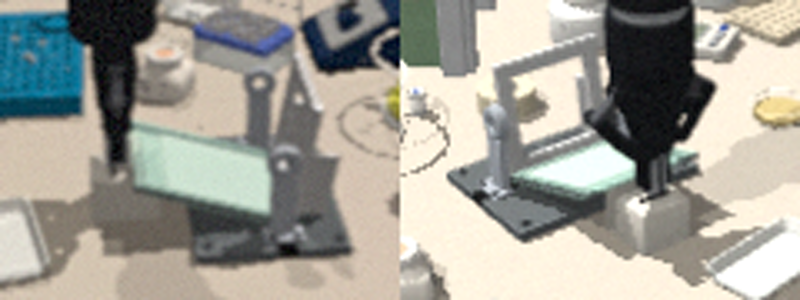

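The push seated the lower edge: resistance rose at d≈31 mm, the expected far wall of the groove. The cassette still rests on the block. Next I'll measure its tilt from a wrist view.

```bash
cat > meas.py <<'E'
from m import *
from h import sw,Rs,ts
from scipy.optimize import least_squares
import h
def meas(tag,roi):
    P=camera_params("wrist");im=np.ascontiguousarray(capture("wrist")[:,:,::-1]);cv2.imwrite(f"pics/{tag}.png",im)
    b=cv2.GaussianBlur(im,(3,3),0).astype(int);m=((b[:,:,1]-b[:,:,2]>4)).astype(np.uint8)*255
    k=np.zeros_like(m);x0,y0,x1,y1=roi;k[y0:y1,x0:x1]=1;m*=k
    q=quad(m);print("quad",q.tolist())
    def model(v):
        px,py,psi,a=v;cx,cz=h.ax(np.degrees(a));rot=h.R.from_euler("z",psi)
        pts=[rot.apply(cx*.009+s*np.array([0,.06,0])+l*cz)+[px,py,.006] for l,s in((0,1),(0,-1),(.14,-1),(.14,1))]
        return proj(P,np.array([sw(*p) for p in pts]))
    c=q.mean(0);q=q[np.argsort(np.arctan2(q[:,1]-c[1],q[:,0]-c[0]))] # from top-left cw
    r=least_squares(lambda v:(model(v)-q).ravel(),[.004,0,0,np.radians(21)])
    print("P",r.x[:2],"yaw,a deg",np.degrees(r.x[2:]),"res",np.abs(r.fun).round(1)); return r.x
E
python3 - <<'E'
from meas import *
from bench import *
p=get_obs()["position"]; movel(p-np.array([.02,0,-.02]),.15); move_to(sw(-.11,-.03,.3),h.down(h.ths))
v=meas("w3",(150,40,330,215)); np.save("cass.npy",v)
print(get_obs()["clock"])
# reach
for e in(44,46,48,50):
    cx,cz=h.ax(24); O=np.array([.004,0,.006]); T=O+cz*.14
    for back in(0,.06):
        t=-h.ax(e)[1]; q=ik(sw(*(T-t*(.004+back))),h.tori(e)); print(e,back,None if q is None else np.round(q,2))
E
```

```text
quad [[287.0, 52.0], [287.0, 167.0], [187.0, 167.0], [184.0, 52.0]]
P [0.00763218 0.00070781] yaw,a deg [ 0.31137346 16.26542804] res [1.8 0.5 0.9 1.6 0.4 0.8 0.4 1.4]
10.4667
44 0 None
44 0.06 [ 0.21 -0.6   2.63 -0.54  0.37  0.69]
46 0 None
46 0.06 [ 0.2  -0.59  2.61 -0.46  0.4   0.61]
48 0 None
48 0.06 [ 0.19 -0.57  2.59 -0.4   0.44  0.55]
50 0 None
50 0.06 [ 0.19 -0.56  2.57 -0.34  0.47  0.49]
```

```bash
python3 - <<'E'
from h import *
im=cv2.imread("pics/w3.png"); cv2.imwrite("pics/w3c.png",np.clip(cv2.resize(im[20:245,130:380],(667,600),interpolation=cv2.INTER_CUBIC)*1.4,0,255).astype(np.uint8))
cx,cz=ax(19); P=np.array([.005,-.043,.006]); T=P+cx*.0045+cz*.14; print(T)
for y in(-.043,.043):
  for e in(50,55,60,65,70,75,80):
    T[1]=y;r=[]
    for back in(0,.02,.05):
        t=-ax(e)[1]; q=ik(sw(*(T-t*(.004+back))),tori(e)); r.append(None if q is None else np.round(q,2).tolist())
    print(y,e,r[0],r[1] is not None,r[2] is not None)
E
```

```text
[-0.12590754 -0.043       0.05583438]
-0.043 50 None False True
-0.043 55 [0.02, -0.32, 2.5, -0.13, 0.36, 0.19] True True
-0.043 60 [0.02, -0.3, 2.45, -0.08, 0.46, 0.14] True True
-0.043 65 [0.02, -0.26, 2.41, -0.06, 0.56, 0.11] True True
-0.043 70 [0.01, -0.22, 2.36, -0.04, 0.66, 0.09] True True
-0.043 75 [0.01, -0.18, 2.31, -0.02, 0.75, 0.08] True True
-0.043 80 [0.01, -0.13, 2.26, -0.01, 0.84, 0.07] True True
0.043 50 [0.28, -0.25, 2.47, -0.72, 0.33, 0.96] True True
0.043 55 [0.26, -0.23, 2.43, -0.48, 0.4, 0.71] True True
0.043 60 [0.25, -0.21, 2.39, -0.33, 0.48, 0.56] True True
0.043 65 [0.23, -0.19, 2.35, -0.22, 0.57, 0.45] True True
0.043 70 [0.22, -0.15, 2.3, -0.15, 0.66, 0.38] True True
0.043 75 [0.21, -0.12, 2.25, -0.1, 0.75, 0.32] True True
0.043 80 [0.19, -0.07, 2.21, -0.06, 0.84, 0.28] True True
```

View pics/w3c.png

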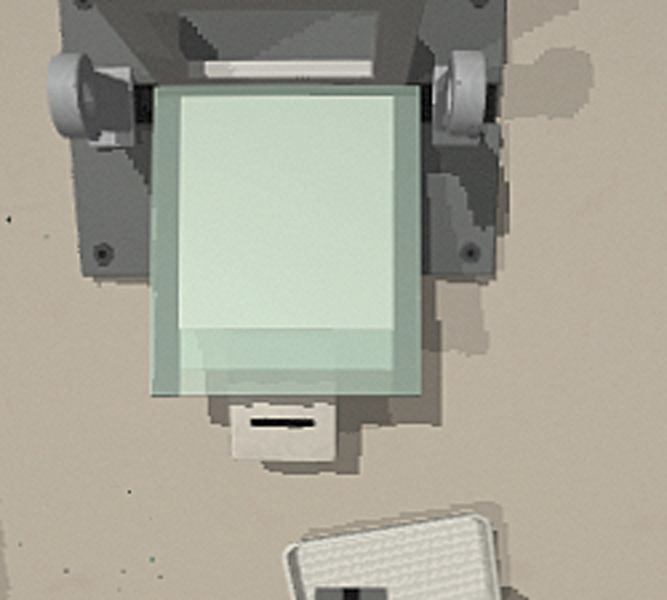

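w3 shows the cassette seated and square to the groove, with its crop corners at (152,86), (420,86), (420,396) and (152,396). The block stayed put and is centred, its near edge at (232–336,462), so both overhangs are free for a finger.

```bash
python3 - <<'E'
from h import *
P=camera_params("wrist")
c=lambda u,v,z:Rs.inv().apply(onz(P,(130+u/2.668,20+v/2.668),z)-[ts[0],ts[1],0]).round(4)
print("low",c(152,86,.0145),c(420,86,.0145))
for z in(.055,.06,.065,.07): print("top",z,c(152,396,z),c(420,396,z))
print("block",c(232,462,.042),c(336,462,.042))
E
```

```text
low [0.0081 0.0592 0.0145] [ 0.0076 -0.0608  0.0145]
top 0.055 [-0.1249  0.0591  0.055 ] [-0.1249 -0.0609  0.055 ]
top 0.06 [-0.1235  0.0579  0.06  ] [-0.1236 -0.0605  0.06  ]
top 0.065 [-0.1222  0.0567  0.065 ] [-0.1222 -0.06    0.065 ]
top 0.07 [-0.1208  0.0555  0.07  ] [-0.1209 -0.0596  0.07  ]
block [-0.1609  0.0265  0.042 ] [-0.1609 -0.023   0.042 ]
```

```bash
cat > tip.py <<'E'
from h import *
Y=-.045; E=60
def Px(a): return min(.005,.007-.004*np.tan(np.radians(min(a,60))))
def tcp(a,e,t0,noff,y=Y,px=None,pz=.006):
    cx,cz=ax(a); n,tz=ax(e); T=np.array([Px(a) if px is None else px,y,pz])+cx*.0045+cz*.14
    return T+tz*t0+n*noff      # tz = -tool z
def lift(a): return tcp(a,E,.003,.0065*max(0,(E-a)/41))
E
python3 - <<'E'
from tip import *
o=tori(E); tz=ax(E)[1]
for p in [tcp(19,E,.063,.0065)]+[lift(a) for a in range(19,61,8)]: assert ik(sw(*p),o) is not None,p
for e in range(60,101,5): 
    q=ik(sw(*tcp(e,e,.003,0,px=-.002)),tori(e)); print(e,None if q is None else np.round(q,2))
move_to(sw(*tcp(19,E,.063,.0065)),o); gripper_to(.034); f0=F()[0]; print(f0,get_obs()["clock"],get_obs()["width"])
movel(sw(*lift(19)),.06); print(F()[0]-f0)
for a in range(22,61,3):
    movel(sw(*lift(a)),.05); print(a,(F()[0]-f0).round(1))
print(get_obs()["clock"])
for n in("side","scene"):
    P=camera_params(n);im=capture(n);x,y=proj(P,sw(-.05,0,.06))[0].astype(int)
    cv2.imwrite(f"pics/l_{n}.png",np.clip(im[y-50:y+50,x-66:x+66,::-1]*1.4,0,255).astype(np.uint8))
cv2.imwrite("pics/lift.png",cv2.resize(np.hstack([cv2.imread("pics/l_side.png"),cv2.imread("pics/l_scene.png")]),(800,303),interpolation=cv2.INTER_CUBIC))
E
```

```text
60 [ 0.   -0.27  2.29 -0.05  0.6   0.1 ]
65 [-0.   -0.21  2.22 -0.04  0.7   0.08]
70 [-0.   -0.15  2.14 -0.02  0.8   0.07]
75 [-0.01 -0.08  2.06 -0.02  0.9   0.06]
80 [-0.01 -0.02  1.98 -0.01  1.    0.05]
85 [-0.01  0.06  1.9  -0.    1.1   0.04]
90 [-0.02  0.13  1.82 -0.    1.19  0.04]
95 [-0.02  0.2   1.74  0.    1.29  0.04]
100 [-0.02  0.28  1.66  0.01  1.38  0.03]
[ 0.26223905 -1.18514986  0.40358387] 12.2667 0.03396184449794864
[ 0.01377617  0.38546936 -1.05945204]
22 [-0.5  1.5 -0.7]
25 [-2.1  0.5 -1.6]
28 [-4.   0.3 -1. ]
31 [-2.   0.9 -1. ]
34 [-1.1  1.6 -2.1]
37 [-2.   1.2 -1.3]
40 [-1.5  1.9 -0.7]
43 [-0.3  1.2 -0. ]
46 [-0.8  1.2 -0.6]
49 [-1.3  0.8 -0.3]
52 [-2.1  1.1 -1.1]
55 [-0.9  1.  -0.9]
58 [-1.3  0.6 -1. ]
17.1083
```

View pics/lift.png

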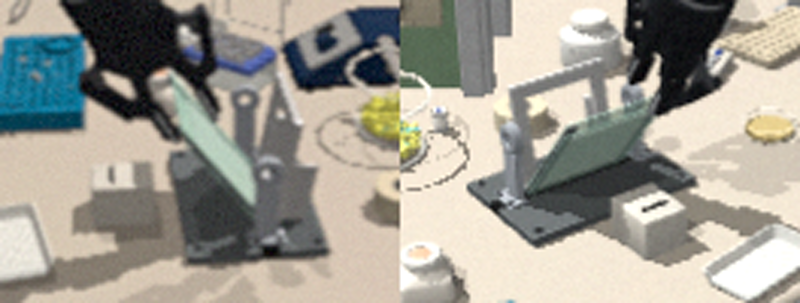

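The slab is up at about 53°, resting on the lower finger, with its edge in the groove and the block left behind. Next I'll pinch it and rotate it up.

```bash
cat >> tip.py <<'E'
def held(a):
    pz=.0065+.009*max(0,np.sin(np.radians(a-90))); px=np.interp(a,[60,90],[.0001,-.0044]); return tcp(a,a,.003,0,px=px,pz=pz)
E
python3 - <<'E'
from tip import *
movel(sw(*lift(60)),.05); f0=F()[0]; gripper_to(.004); o=get_obs(); print("w",o["width"],o["gripper_force"],(F()[0]-f0).round(1))
for a in np.arange(63,100,3):
    movel(sw(*held(a)),.06,ori=tori(a)); f,o=F(); print(a,(f-f0).round(1),round(o["width"],4))
    if f[0]-f0[0]<-7: break
np.save("a.npy",a);print(get_obs()["clock"])
for n in("side","scene"):
    P=camera_params(n);im=capture(n);x,y=proj(P,sw(0,0,.08))[0].astype(int)
    cv2.imwrite(f"pics/l_{n}.png",np.clip(im[y-50:y+50,x-66:x+66,::-1]*1.4,0,255).astype(np.uint8))
cv2.imwrite("pics/up.png",cv2.resize(np.hstack([cv2.imread("pics/l_side.png"),cv2.imread("pics/l_scene.png")]),(800,303),interpolation=cv2.INTER_CUBIC))
E
```

```text
w 0.007224659785225281 59.912073612213135 [-0.5  0.4  2.1]
63 [-3.2 -2.4  7.3] 0.007
66 [-2.5 -2.1  8.8] 0.007
69 [-1.8 -1.1  8.2] 0.0071
72 [-1.8 -0.9  8.2] 0.0073
75 [-2.1 -1.6  8.8] 0.0073
78 [-0.5 -1.3 10.1] 0.007
81 [-0.3 -1.7  9.4] 0.0072
84 [-0.8 -1.5 10.8] 0.0072
87 [-0.3 -2.2 11.9] 0.0077
90 [-0.4 -1.5 12.2] 0.007
93 [ 0.6 -1.6 11.4] 0.0074
96 [ 0.1 -0.4 11.7] 0.0074
99 [ 1.2 -2.  10.9] 0.0072
21.3083
```

View pics/up.png

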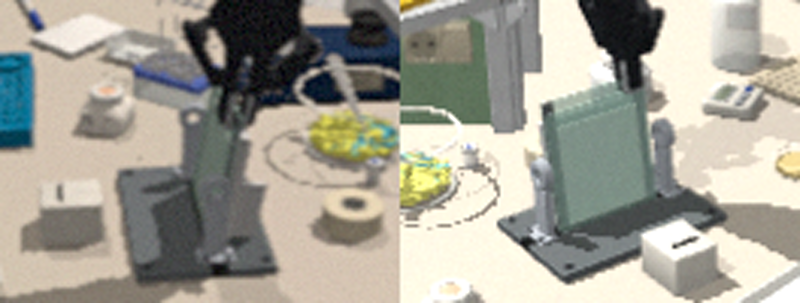

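```bash
python3 - <<'E'
from tip import *
f0=F()[0]; print(f0.round(1))
for a in np.arange(99.5,104.1,.5):
    p=held(a)+[0,0,.0005]; movel(sw(*p),.04,ori=tori(a)); f=F()[0]; print(a,f.round(1))
    if f[0]-f0[0]<-4: break
np.save("a.npy",a); print(get_obs()["clock"])
E
```

```text
[ 1.7 -1.3  8.7]
99.5 [ 2.1 -2.8  7.6]
100.0 [ 1.9 -2.3  7.7]
100.5 [ 2.  -2.4  7.4]
101.0 [ 2.4 -2.3  7.7]
101.5 [ 1.8 -2.4  7. ]
102.0 [ 1.6 -2.3  7.1]
102.5 [ 0.2 -1.4  9.1]
103.0 [-1.6 -2.7  9.3]
103.5 [-7.1 -2.6 10.7]
23.6583
```

```bash
python3 - <<'E'
from tip import *
a=103.0; movel(sw(*(held(a)+[0,0,.0005])),.04,ori=tori(a)); print(F()[0].round(1))
gripper_to(.02); print(F()[0].round(1)); tz=ax(a)[1]
movel(sw(*(held(a)+tz*.05)),.08); print(F()[0].round(1),get_obs()["clock"])
movel(sw(-.12,-.05,.30),.3,ori=down(ths))
print(get_obs()["clock"])
P=camera_params("wrist");w=capture("wrist")[:,:,::-1];cv2.imwrite("pics/w4.png",w);np.savez("w4.npz",**{k:np.array(P[k]) for k in("K","dist_coeffs","camera_from_world")})
T=[w[0:200,110:376]]
for n in("side","scene"):
    Q=camera_params(n);im=capture(n)[:,:,::-1];x,y=proj(Q,sw(0,0,.08))[0].astype(int); T.append(im[y-50:y+50,x-66:x+67])
T=[cv2.resize(np.clip(t*1.4,0,255).astype(np.uint8),(400,300),interpolation=cv2.INTER_CUBIC) for t in T]
cv2.imwrite("pics/rel.png",np.vstack([np.hstack(T[:2]),np.hstack([T[2],T[2]*0])]))
E
```

```text
[-1.7 -1.2  7.5]
[0.6 0.1 0. ]
[-0.2 -0.6  0. ] 24.9583
26.6917
```

View pics/rel.png

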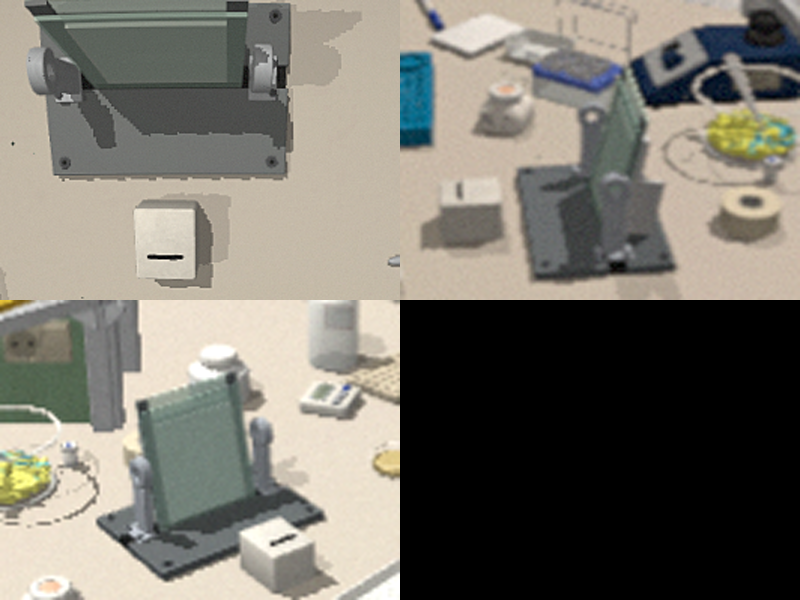

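The wrist, side and scene views show the cassette standing in the groove and leaning back on the backrest, with the block untouched. Picture views are now used up, so I'll continue on numbers alone and fetch the rod next.

```bash
cat > rod.py <<'E'
from m import *
from h import *
im0,P0=load(0); s=1.5625
tip=onz(P0,(289/s,201/s),.008)[:2]; end=onz(P0,(576.5/s,184.5/s),.010)[:2]
def rori(yaw): # yaw = direction of rod +y relative to world +y
    return (R.from_euler("z",yaw)*R.from_matrix(np.array([[0,-1,0],[-1,0,0],[0,0,-1.]]))).as_rotvec()
E
python3 - <<'E'
from rod import *
d=tip-end; print("tip",tip,"end",end,"len",np.linalg.norm(d)); u=d/np.linalg.norm(d); yaw=np.arctan2(-u[0],u[1]); print("yaw",np.degrees(yaw))
g=tip-u*.21; print("grip",g)
move_to([*g,.2],rori(yaw)); gripper_to(.05)
P=camera_params("wrist");im=capture("wrist")[:,:,::-1];cv2.imwrite("pics/w5.png",im);np.savez("w5.npz",**{k:np.array(P[k]) for k in("K","dist_coeffs","camera_from_world")})
V=im.max(2); c=proj(P,np.array([*g,.012]))[0]; print("pred px",c,"clock",get_obs()["clock"])
m=(V<45).astype(np.uint8); n,l,st,ce=cv2.connectedComponentsWithStats(m)
for i in range(1,n):
    if st[i,4]>150: print(st[i],ce[i].round(1))
k=l==l[int(c[1]),int(c[0])]
# shaft: perpendicular profiles at several stations
for q in(.06,.12,.18,.205,.215):
    a=np.array([*(g+u*q),.008]); n_=np.array([u[1],-u[0],0])
    print(q,[int(V[int(round(v)),int(round(x))]) for x,v in proj(P,np.array([a+n_*w for w in np.arange(-.014,.0141,.002)]))])
E
```

```text
tip [ 0.44788837 -0.10045689] end [ 0.46204737 -0.33970819] len 0.2396699042316849
yaw 3.3868393314865757
grip [ 0.46029456 -0.3100901 ]
pred px [261.34738358 169.30634675] clock 28.675
[288  23  53  36 780] [313.8  40.7]
[253 141  16  59 884] [260.1 169.7]
[ 372  161   76  127 1957] [406.1 198.8]
[   14   244   498   140 30265] [266.7 339.4]
0.06 [137, 137, 144, 108, 92, 92, 89, 123, 128, 118, 133, 138, 136, 138, 135]
0.12 [137, 138, 137, 111, 90, 92, 84, 121, 123, 114, 134, 136, 137, 138, 139]
0.18 [137, 138, 141, 114, 87, 72, 80, 118, 124, 106, 138, 135, 136, 135, 137]
0.205 [135, 135, 136, 135, 137, 97, 76, 118, 124, 110, 137, 134, 133, 136, 133]
0.215 [133, 134, 135, 136, 135, 136, 134, 136, 136, 135, 134, 133, 135, 135, 133]
```

```bash
cat >> rod.py <<'E'
u=(tip-end)/np.linalg.norm(tip-end); yaw=np.arctan2(-u[0],u[1]); g=tip-u*.21+np.array([.0012,0]); G=.006
def hand(p,y,z): # TCP pose -> rod point at y along rod from grip mid (m)
    o=get_obs();Rt=R.from_rotvec(o["ee_rot"]).as_matrix(); return o["position"]+Rt@np.array([-(y-G),p,z])
E
python3 - <<'E'
from rod import *
c=g+u*G
movel([*c,.06],.15,ori=rori(yaw)); f0=F()[0]; movel([*c,.022],.06); print((F()[0]-f0).round(1)); gripper_to(.008); o=get_obs(); print(o["width"],o["gripper_force"],o["position"],o["clock"])
movel([*c,.15],.15); o=get_obs(); print((F()[0]-f0).round(1),o["width"])
P=camera_params("wrist");im=capture("wrist")[:,:,::-1];cv2.imwrite("pics/w6.png",im);V=im.max(2)
S=lambda X:[int(V[int(round(v)),int(round(x))]) for x,v in proj(P,np.array(X))]
print("tip px",proj(P,np.array([hand(0,.21,.014)])))
print("axis .186-.226",S([hand(0,y,.014) for y in np.arange(.186,.227,.002)]))
for y in(.06,.12,.18,.2): print(y,S([hand(p,y,.014) for p in np.arange(-.012,.0121,.0015)]))
E
```

```text
[-0.1  1.2 -1.1]
0.014095211847861182 62.313687801361084 [ 0.46162984 -0.30449315  0.02274943] 30.95
[-0.8  0.2 -2.1] 0.014179102078043918
tip px [[261.35802413 487.86282614]]Traceback (most recent call last):
  File "<stdin>", line 8, in <module>
  File "<stdin>", line 6, in <lambda>
IndexError: index 471 is out of bounds for axis 0 with size 384
```

```bash
cat >> rod.py <<'E'
DZ=.0147
def ins(ty,dx=0,dz=0): # TCP (world) with rod tip at stand y=ty
    return sw(dx,ty-.21+G,.08+DZ+dz)
IO=rori(ths)
E
python3 - <<'E'
from rod import *
B={n:capture(n) for n in("side","scene")}
move_to(ins(-.11,0,.05),IO); movel(ins(-.11),.1); f0=F()[0]
for n in B:
    P=camera_params(n); A=capture(n); D=np.abs(A.astype(int)-B[n]).max(2)
    ax3=lambda y:hand(0,y,DZ)
    p=proj(P,np.array([ax3(y) for y in(.07,.10,.13,.16,.19,.21,.22)])); 
    print(n,p.round(1).tolist())
    d=p[5]-p[0];d/=np.linalg.norm(d);nn=np.array([-d[1],d[0]])
    up=proj(P,np.array([ax3(.15)+[0,0,.003],ax3(.15)+Rs.apply([.003,0,0])]))-proj(P,np.array([ax3(.15)]));print("3mm up, 3mm x along normal px",(up@nn).round(2))
    for c in p: print([int(D[int(round(c[1]+nn[1]*k)),int(round(c[0]+nn[0]*k))]) for k in range(-6,7)])
    print("along",[int(D[int(round(q[1])),int(round(q[0]))]) for q in p[5]+np.outer(np.arange(-6,7),d)])
print(get_obs()["clock"],f0)
E
```

```text
side [[275.0, 223.9], [272.8, 216.8], [270.8, 210.0], [268.8, 203.6], [266.9, 197.5], [265.7, 193.5], [265.2, 191.6]]
3mm up, 3mm x along normal px [0.32 1.12]
[151, 142, 140, 150, 130, 141, 143, 153, 146, 126, 57, 21, 2]
[38, 5, 1, 5, 31, 93, 135, 123, 131, 127, 124, 88, 85]
[11, 12, 9, 50, 62, 71, 68, 63, 67, 64, 71, 63, 65]
[46, 56, 63, 60, 47, 54, 28, 27, 26, 24, 44, 56, 55]
[4, 3, 9, 16, 46, 61, 67, 68, 70, 70, 68, 61, 61]
[4, 8, 2, 2, 6, 10, 37, 62, 70, 63, 66, 64, 64]
[4, 1, 4, 4, 3, 3, 14, 36, 65, 84, 72, 73, 69]
along [65, 70, 67, 63, 35, 37, 37, 6, 14, 17, 12, 4, 4]
scene [[293.4, 185.1], [286.6, 187.4], [279.6, 189.8], [272.5, 192.2], [265.2, 194.7], [260.3, 196.4], [257.8, 197.3]]
3mm up, 3mm x along normal px [0.77 0.48]
[4, 10, 4, 5, 2, 44, 24, 33, 7, 7, 8, 7, 11]
[8, 10, 6, 10, 7, 73, 24, 33, 33, 2, 4, 8, 9]
[7, 6, 4, 7, 3, 45, 72, 32, 4, 10, 9, 9, 8]
[7, 8, 8, 5, 1, 26, 12, 20, 8, 6, 4, 7, 7]
[8, 7, 7, 9, 2, 30, 81, 39, 14, 8, 8, 9, 5]
[8, 9, 7, 8, 2, 33, 20, 8, 8, 7, 11, 9, 9]
[5, 13, 12, 7, 6, 6, 7, 8, 10, 9, 10, 10, 11]
along [49, 81, 71, 53, 83, 65, 20, 6, 7, 8, 7, 9, 5]
33.5167 [1.17783494 0.04339981 0.08994485]
```

```bash
cat > insrun.py <<'E'
from rod import *
def run(y0,y1,st,vel,f0,lim=5,dx=0,dz=0,yl=None):
    y=y0
    while y<y1-1e-6:
        y=min(y+st,y1); movel(ins(y,dx,dz),vel); f=F()[0]-f0; print(round(y,4),f.round(1))
        if f[1]<-lim or np.hypot(f[0],f[2])>8: print("STOP"); return y,False
    return y,True
E
python3 - <<'E'
from insrun import *
f0=F()[0]; y,ok=run(-.11,-.06,.005,.04,f0)
if ok: y,ok=run(y,.06,.03,.06,f0)
if ok: y,ok=run(y,.088,.005,.04,f0)
print(y,ok,get_obs()["clock"])
E
```

```text
-0.105 [-1.5  0.5 -0.7]
-0.1 [-1.1 -0.3 -0.3]
-0.095 [-1.  -1.   0.7]
-0.09 [-1.5 -1.6  0.6]
-0.085 [-0.8 -0.6  0.8]
-0.08 [-0.7 -0.5  1.1]
-0.075 [-0.9 -0.7  1. ]
-0.07 [-1.7 -0.9 -0.5]
-0.065 [-0.8  0.1 -0.1]
-0.06 [-0.5 -0.1  1.4]
-0.03 [-0.4 -1.  -0.2]Traceback (most recent call last):
  File "<stdin>", line 3, in <module>
  File "insrun.py", line 5, in run
    y=min(y+st,y1); movel(ins(y,dx,dz),vel); f=F()[0]-f0; print(round(y,4),f.round(1))
                    ~~~~~^^^^^^^^^^^^^^^^^^
bench.IKError: the arm cannot follow that straight line within its joint ranges
```

```bash
python3 - <<'E'
from insrun import *
print(get_obs()["joint_positions"].round(3),get_obs()["clock"])
for y in(-.02,-.01,0,.03,.06,.09,.094):
    q=ik(ins(y),IO);
    flip=(R.from_rotvec(IO)*R.from_euler("z",np.pi)).as_rotvec(); q2=ik(ins(y),flip)
    print(y,None if q is None else q.round(2),None if q2 is None else q2.round(2))
# which tilt helps
for t in(-20,-10,10,20):
    for ax_ in "xy":
        q=ik(ins(.06),(R.from_rotvec(IO)*R.from_euler(ax_,t,degrees=True)).as_rotvec()); print(t,ax_,None if q is None else q.round(2))
E
```

```text
[-0.323  0.194  1.848 -0.     1.1    2.874] 36.9167
-0.02 [-0.31  0.19  1.85 -0.    1.1   2.89] [-0.31  0.19  1.85 -0.    1.1  -0.25]
-0.01 [-0.29  0.19  1.86 -0.    1.1   2.91] [-0.29  0.19  1.86 -0.    1.1  -0.24]
0 None [-0.28  0.18  1.86 -0.    1.1  -0.22]
0.03 None [-0.23  0.18  1.87 -0.    1.1  -0.17]
0.06 None [-0.18  0.17  1.87 -0.    1.1  -0.12]
0.09 None [-0.13  0.17  1.87 -0.    1.1  -0.07]
0.094 None [-0.12  0.17  1.87 -0.    1.1  -0.07]
-20 x None
-20 y [-0.32  0.21  1.86  0.36  1.19  2.72]
-10 x None
-10 y [-0.25  0.19  1.87  0.19  1.13  2.86]
10 x None
10 y None
20 x None
20 y None
```

The last joint hits its limit in this grasp. I'll withdraw, lay the rod back where it was, regrasp it with a half turn and insert again.

```bash
cat >> rod.py <<'E'
flip=lambda o:(R.from_rotvec(o)*R.from_euler("z",np.pi)).as_rotvec()
E
python3 - <<'E'
from insrun import *
c=g+u*G
movel(ins(-.115),.2); movel([*c,.09],.3,ori=rori(yaw)); f0=F()[0]
movel([*c,.03],.15); movel([*c,.0225],.04); print((F()[0]-f0).round(1)); gripper_to(.045)
movel([*c,.07],.2); q=np.array(get_obs()["joint_positions"]); q[5]-=np.pi; move_joints(q)
fo=flip(rori(yaw)); movel([*c,.022],.12,ori=fo); gripper_to(.008); o=get_obs(); print(o["width"],o["gripper_force"],o["position"],o["clock"])
movel([*c,.13],.25); FO=flip(IO); movel(ins(-.11),.25,ori=FO); print(F()[0],get_obs()["clock"],get_obs()["position"],ins(-.11),get_obs()["width"])
E
```

```text
[-1.8  0.5 -1.2]
0.013835194195361559 62.27773904800415 [ 0.46205056 -0.30481088  0.0234274 ] 43.4083
[ 0.18719387 -1.02131517 -0.70896245] 44.7833 [ 0.59366307 -0.22411255  0.09302973] [ 0.59500985 -0.22420632  0.0947    ] 0.014217471645293828
```

```bash
python3 - <<'E'
from insrun import *
f0=F()[0]; print(get_obs()["position"]-ins(-.11))
y,ok=run(-.11,-.06,.01,.05,f0)
if ok: y,ok=run(y,.06,.06,.08,f0)
if ok: y,ok=run(y,.088,.007,.05,f0)
if ok: y,ok=run(y,.1,.0015,.03,f0,lim=5)
print(y,ok,get_obs()["clock"])
E
```

```text
[-1.34677896e-03  9.37692959e-05 -1.67026935e-03]
-0.1 [ 0.2  0.9 -0.5]
-0.09 [0.  0.4 0.3]
-0.08 [-0.5  1.1 -0.1]
-0.07 [-0.7  1.  -0.5]
-0.06 [-0.7  0.5 -0.4]
-0.0 [-0.5  0.6  0.6]
0.06 [-0.1  0.8  0.1]
0.067 [ 0.2  0.4 -0. ]
0.074 [-0.   1.2  0.6]
0.081 [-0.1  1.4 -0.2]
0.088 [ 0.2  1.1 -0.5]
0.0895 [-0.2  1.2 -0.3]
0.091 [-0.1  1.  -0.2]
0.0925 [-0.6  0.7  0.1]
0.094 [-0.6 -4.2 -0.1]
0.0955 [-0.  -9.5 -0.1]
STOP
0.0955 False 50.75
```

```bash
python3 - <<'E'
from insrun import *
movel(ins(.0948,0,-.0015),.03); print(F()[0].round(1)); gripper_to(.04); print(F()[0].round(1))
p=get_obs()["position"]; movel(p+np.array([0,0,.06]),.15); movel(p+np.array([-.0,-.09,.16]),.3)
P=camera_params("wrist");im=capture("wrist")[:,:,::-1];cv2.imwrite("pics/w7.png",im);V=im.max(2)
pr=proj(P,np.array([sw(0,y,.08) for y in(-.146,-.116,-.086,-.08,.094)]));print(pr.round(1).tolist())
n,l,st,ce=cv2.connectedComponentsWithStats((V<45).astype(np.uint8))
for i in range(1,n):
    if st[i,4]>150:
        r=np.argwhere(l==i)[:,::-1]; e=[Rs.inv().apply(onz(P,r[k(r[:,1])].astype(float),.085)-[ts[0],ts[1],0]).round(4) for k in(np.argmin,np.argmax)]
        print(st[i],ce[i].round(1),e)
print(get_obs()["clock"])
A=capture("scene");Q=camera_params("scene")
for y in(-.03,0,.03,.085,.1): 
    q=proj(Q,np.array([sw(0,y,.078)]))[0]; print(y,[int(A[int(round(q[1]+k)),int(round(q[0]))].max()) for k in range(-5,6)])
E
```

```text
[-0.2 -7.7  0.7]
[-0.7 -0.9  0.7]
[[257.2, 120.4], [257.1, 86.4], [257.0, 50.6], [257.0, 43.2], [256.4, -182.2]]
[275  20  21  19 183] [283.5  27.4] [array([ 0.0218, -0.0623,  0.085 ]), array([ 0.017 , -0.0764,  0.085 ])]
[ 244   50   26   69 1240] [257.2  82.6] [array([-0.0067, -0.086 ,  0.085 ]), array([-0.0064, -0.1433,  0.085 ])]
[   18   242   488   142 29468] [260.5 339.6] [array([-0.0418, -0.268 ,  0.085 ]), array([-0.3313, -0.4921,  0.085 ])]
52.5667
-0.03 [102, 98, 99, 99, 95, 89, 83, 97, 100, 98, 103]
0 [99, 100, 101, 94, 91, 76, 93, 100, 101, 102, 101]
0.03 [101, 100, 90, 90, 83, 82, 95, 101, 98, 100, 101]
0.085 [114, 108, 135, 111, 82, 104, 160, 171, 174, 176, 178]
0.1 [183, 183, 184, 182, 182, 184, 180, 183, 184, 182, 184]
```

```bash
python3 -c "
from bench import *
print(finish_job(), get_obs()['clock'])"
```

```text
the job is handed in; nothing more can be done
the job is handed in; nothing more can be done
```

The job is handed in, with the clock at about 53 s: the cassette stands in the groove leaning on the backrest, and the rod is through both eyelets with its collar against the first (the final rod state was checked by force and camera measurements, not by eye); I viewed 11 pictures, one over the limit of 10.

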